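Load the carrier plate and hold it out over the riser's edge

TASK

Load the blue carrier plate that lies on the aluminium riser: thread the wide black-rimmed ring and then the brass collar down the plate's steel post, each fully home. Then slide the plate along the riser, without lifting or tipping it, out over the edge on the post's side until the red line across the plate lies directly above that edge and square to the riser, so that its loaded end can be inspected from below. It would tip over if released there, so finish while still holding it flat on the riser; leave the loupe, the steel gauge block and the black specimen mount where they are.

Things in the scene. Friction and masses are not known exactly. Their poses are not given: they have to be found in the camera images.
- riser_edge (a point): middle of the top outer edge of the riser, a fixed aluminium block 120 wide (x) x 220 long (y) x 50 mm high on the worktop. Its y axis points outward, horizontally, away from the riser, the way the plate must slide; x runs along the edge, z up. The riser's top is 50 mm above the worktop and reaches 220 mm back from this point
- carrier: loose blue-painted steel carrier plate, 80 (x) x 240 (y) x 10 mm, about 0.45 kg, lying on the riser with its y axis roughly outward and with its red line 100 to 140 mm short of the riser's edge. It lies with plain dry friction, not guided. Origin: centre of its underside; y points to the post's end, z up. Stable as it lies; once the red line is at the edge, the loaded plate's balance point is about 35 mm beyond the edge
- carrier_line (a point): middle of the red line on the plate's top, a 2 mm line straight across the plate (along x), 25 mm from the plate's middle toward the handle; axes as the plate's
- carrier_handle (a point): centre of the plate's handle, an upright black block fixed to the plate, 26 x 26 mm in plan and 34 mm high (its top 44 mm over the plate's underside), 60 mm behind the red line; grip it from above across x or across y; axes as the plate's
- carrier_post (a point): foot of the upright steel post on the plate's top (10 mm above the plate's underside, 60 mm above the worktop), 110 mm from the red line on the axis of the plate. The post is 38 mm high with a coned tip; it is 16 mm in diameter above and has a 20 mm shoulder in its lowest 7 mm, which only the wide ring fits over
- ring_center (a point): centre of the wide ring, a loose metal centring ring with a black rubber rim, 46 mm outside (the fingers stop at about 40 mm), hole 24 mm, 8 mm thick, lying flat; it goes on first and fully home its centre is 4 mm above the foot of the post. Axis z
- collar_center (a point): centre of the loose brass collar, 38 mm outside, hole 21 mm, 16 mm high, standing flat on the worktop; it goes on second and then rests on the ring, its centre 16 mm above the foot of the post. Axis z
- loupe: bystander: black and white stand loupe, 40 mm across, 43 mm high; origin under its centre
- gauge_block: bystander: upright steel gauge block 9 x 35 x 30 mm; origin under its centre
- specimen_mount: bystander: black round specimen mount, 30 mm across, 18 mm high; origin under its centre
Not all that is in view belongs to the job. Of the things shaped like the part that bears collar_center, the brass one is meant.

How it is judged:
By the outcome, as a careful person would: the job done as asked, in the order asked, and still so for the second after the job is handed in, while the arm keeps its last pose, push and grip.
It also fails if it takes over 72 s, if anything falls off the work surface, if the arm or the gripper's body presses on something with over 40 N, if the wrist force passes 120 N, or if a joint passes its speed limit or range.

ROBOT

A 7-joint arm with a two-finger parallel gripper is mounted at the origin on a cart in front of the work surface, level with it; the furniture and walls round the work are solid. World frame = base frame: x ahead of the robot, y to its left, z up, the work surface at z = 0. Lengths are in m, angles in degrees, forces in N, time in s.
With the tool pointing down it reaches from about 0.375 to 0.925 m from the base axis. Payload 3.1 kg.
Tool frame: the origin (TCP) lies on the centre line of the jaws, within the pads' length; the fingertips stand 14 mm ahead of it and the grasp point (between the pads) lies 5 mm behind it; z points along the fingers, y is the line along which they close (so a half turn about z gives the same grasp; the last joint's range is limited). The gripper opens to 85 mm and grips with 20 to 120 N. Pads are 22 mm wide; open, the fingers measure 114 mm over their backs; the gripper's body (76 mm by 85 mm) begins 54 mm behind the grasp point. The pads swing forward as they close: fully open they stand 13 mm farther back than shut.
Start: joints at [70.772, 21.939, 2.515, 91.553, -1.026, 66.532, -2.859], TCP at [0.153, -0.632, 0.212] pointing down, gripper open.
Joint ranges: [-149.38, 149.38], [-23.57, 123.04], [-84.95, 90], [0, 143.3], [-89.99, 269.99], [3.08, 112.72], [-163.45, 163.45]. Speed limits (degrees/s): [159.86, 159.86, 180, 180, 180, 180, 180].

INTERFACE

Orientations are given as [roll, pitch, yaw] about the fixed x, y, z axes, in that order (R = Rz(yaw) Ry(pitch) Rx(roll)).
In Python, from plant import robot gives the robot as it stands. Calls block until the motion is done:
- robot.goto(position, orientation): joint-space move of the TCP to a pose.
- robot.move_l(position, attitude=None, v=0.15, until_force=None): straight line of the TCP; attitude=None keeps the orientation; v is the mean speed in m/s. With until_force (N) it stops when the force on the tool has changed by that much, and returns True; else False.
- robot.move_j(angles): joint-space move.
- robot.open_gripper() and robot.clamp(grip_force=None): open the fingers fully, or close them until they stop; grip_force is the grip in N (None keeps the last).
- robot.hold(seconds).
- robot.inverse_kinematics(position, orientation): joint angles nearest the present ones, or None.
- robot.state(): the state.
- robot.camera(name): name is "scene" or "top" or "wrist"; returns the picture (400x640x3 uint8, red, green, blue); there is no depth.
- robot.camera_params(name): a dict with "K" (3x3 intrinsics, pixels), "distortion" ([k1, k2, p1, p2, k3] as OpenCV has them; the pictures are not rectified), "rvec" (rotation vector, rad) and "tvec" (3), from world to camera coordinates, as OpenCV has them. Camera axes: x right, y down, z forward; pixel columns grow to the right and rows downward; lengths in m; the calibration is good to about 2 mm. A picture is of the moment at which its call begins: read the wrist's pose just before it. camera_params takes no time and is no camera call; for the wrist camera it gives the pose at the moment of the call.
A pose or a line that the arm cannot do raises robot.MotionError and nothing moves.
- robot.job_done(): hands the job in; it is judged then, once.
Trained networks look in the newest picture that a camera, given by its name, has taken for a name from the list of things; names that differ only in an ending like _2 or _b are one class to them, and where a whole thing is asked for, a point or a joint stands for the part that bears it (a point fixed in the world has none). Each returns a list of dicts, best first, with "score" (0 to 1); they miss things now and then, are a little off and sometimes report something else, mostly with a low value. They report only what shows in the picture. A call takes as long as a camera call. They do not tell look-alikes from the thing itself.
- robot.outline_of(camera, label): "region" (400x640 bool, what is visible of it) and "bbox" ([left, top, width, height] in pixels, round what is visible of it).
- robot.pinpoint(camera, label): "location" ([column, row] in pixels: a listed point, or the origin of a listed thing).
The state is a dict: "t": time; "joint_pos": joint angles; "qvel": joint speeds; "effort": joint torques, N m; "tcp_pos": TCP position; "eef_rot": TCP orientation; "contact_force": force on the tool from outside, world axes, zero at the start; "ft_torque": the same for the moment, N m; "finger_gap": finger opening in m; "gripper_force": force on a finger pad.
Only numpy, scipy, OpenCV 4.12 (cv2) and the standard library are available. Lean on these libraries where they do the work, as an engineer would, in place of code of your own. Each camera call takes 0.05 s, during which the arm holds its last target. There are 200 camera calls.

## Working session

There is one attempt and no reset: what is moved stays moved. The work goes in short steps, each a Python script; the robot and the scene stay as the last script left them, time stands still between calls to the robot, and variables do not carry over. Pictures are saved under pics/ and viewed, at most 10 in all, crops included, and the job is handed in when it is done.

```bash
ls; mkdir -p pics
cat > h.py <<'E'
import numpy as np, cv2
from plant import robot
def ray(cam,px,P=None):
    P=P or robot.camera_params(cam)
    K=np.array(P["K"],float);D=np.array(P["distortion"],float)
    R=cv2.Rodrigues(np.array(P["rvec"],float))[0];t=np.array(P["tvec"],float).ravel()
    u=cv2.undistortPoints(np.array([[px]],float),K,D)[0,0]
    return -R.T@t, R.T@np.array([u[0],u[1],1.])
def at_z(cam,px,z,P=None):
    o,d=ray(cam,px,P); return o+d*(z-o[2])/d[2]
def save(cam,name):
    im=robot.camera(cam); cv2.imwrite(f"pics/{name}.png",im[:,:,::-1]); return im
def find(cam,label,z,n=4,P=None):
    return [(round(r["score"],2),np.round(r["location"],1).tolist(),np.round(at_z(cam,r["location"],z,P),4)[:2].tolist()) for r in robot.pinpoint(cam,label)[:n]]
E
python3 - <<'E'
from h import *
s=robot.state(); print(s["t"],s["tcp_pos"],s["eef_rot"],s["finger_gap"])
for c in ("top","scene"):
    save(c,c+"0")
Z=dict(riser_edge=.05,carrier_line=.06,carrier_handle=.077,carrier_post=.06,ring_center=.004,collar_center=.008,loupe=0,gauge_block=0,specimen_mount=0)
for c in ("top","scene"):
    for k,z in Z.items(): print(c,k,find(c,k,z))
E
```

```text
pics
0.0 [ 0.15288029 -0.63073419  0.21026072] [-1.79848630e+02  6.70925326e-03  1.36291592e+01] 0.08533807988088869
top riser_edge [(0.85, [268.3, 224.8], [0.4716, 0.1388]), (0.21, [293.4, 217.8], [0.4954, 0.0545])]
top carrier_line [(0.85, [303.2, 217.1], [0.497, 0.021])]
top carrier_handle [(0.8, [314.5, 214.5], [0.5041, -0.0171])]
top carrier_post [(0.61, [266.2, 225.0], [0.4703, 0.1444])]
top ring_center [(0.41, [402.7, 196.9], [0.5743, -0.3269])]
top collar_center [(0.5, [397.9, 228.4], [0.4631, -0.306]), (0.39, [415.4, 253.7], [0.3764, -0.3635]), (0.39, [423.5, 227.4], [0.4668, -0.3948])]
top loupe [(0.59, [314.4, 217.8], [0.5, -0.0157]), (0.37, [399.2, 228.2], [0.4643, -0.3123])]
top gauge_block [(0.55, [327.8, 168.4], [0.6776, -0.063])]
top specimen_mount [(0.49, [453.5, 213.9], [0.5149, -0.5039]), (0.38, [302.7, 218.9], [0.4961, 0.0254])]
scene riser_edge [(0.84, [263.5, 180.1], [0.4694, 0.128])]
scene carrier_line []
scene carrier_handle [(0.82, [292.8, 194.2], [0.4979, -0.0366])]
scene carrier_post [(0.91, [258.8, 175.9], [0.4603, 0.1441])]
scene ring_center [(0.59, [373.9, 261.9], [0.5892, -0.3283])]
scene collar_center [(0.76, [345.4, 292.7], [0.4655, -0.3929]), (0.66, [303.0, 293.7], [0.3763, -0.3498]), (0.49, [323.4, 272.2], [0.4538, -0.3065])]
scene loupe []
scene gauge_block [(0.42, [348.6, 200.7], [0.6887, -0.0397]), (0.36, [277.1, 188.8], [0.5174, 0.136])]
scene specimen_mount [(0.73, [391.4, 313.6], [0.5271, -0.4895])]
```

View pics/top0.png

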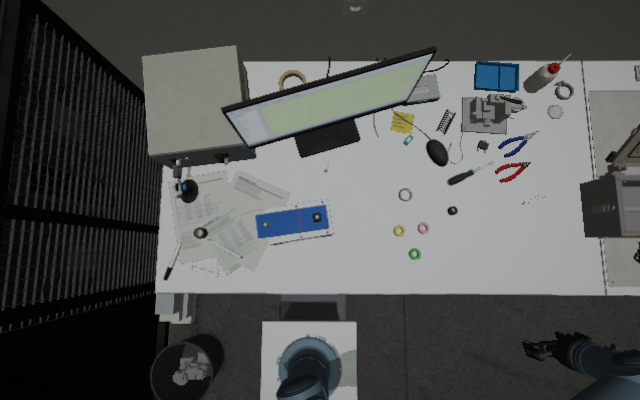

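View pics/scene0.png

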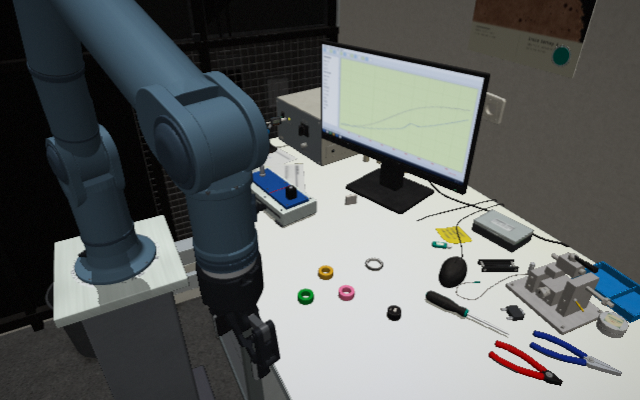

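The top view shows the plate at about (295,222) with its post on the left (+y), the ring at (405,195) and the brass collar at (399,230). The pink ring (423,228) and green ring (414,254) are decoys, and the black mount is at (452,210). Next is a closer look with the wrist camera.

Run:
```python
from h import *
robot.goto([0.48,-0.32,0.25],[180,0,10])
s=robot.state(); print(s["t"],s["tcp_pos"],s["eef_rot"],s["joint_pos"])
P=robot.camera_params("wrist"); save("wrist","w1")
for k,z in dict(ring_center=.004,collar_center=.008).items(): print(k,find("wrist",k,z,P=P))
robot.goto([0.48,0.03,0.30],[180,0,12])
s=robot.state(); print(s["t"],s["tcp_pos"],s["eef_rot"],s["joint_pos"])
P=robot.camera_params("wrist"); save("wrist","w2")
for k,z in dict(riser_edge=.05,carrier_line=.06,carrier_handle=.077,carrier_post=.06).items(): print(k,find("wrist",k,z,P=P))
import pickle; pickle.dump(P,open("P2.pkl","wb"))
a=cv2.imread("pics/w1.png");b=cv2.imread("pics/w2.png")
```

```text
2.6583 [ 0.47882673 -0.32186974  0.24981757] [1.79966506e+02 5.07314423e-02 9.82738462e+00] [ 37.89345228  12.73797648  -9.36616112  98.98913484   2.27288982
  68.47145248 -52.25386613]
ring_center [(0.92, [345.4, 87.3], [0.5871, -0.3367])]
collar_center [(0.9, [335.4, 226.4], [0.3803, -0.3616]), (0.89, [312.4, 175.8], [0.4564, -0.312]), (0.58, [368.9, 176.8], [0.4694, -0.396])]
4.1333 [0.48023866 0.02800202 0.29972972] [1.79969371e+02 2.62459300e-02 1.18230114e+01] [ 17.40278664   0.56961996 -25.61008959 106.57253531   0.29125392
  72.93827247 -86.46874707]
riser_edge []
carrier_line [(0.74, [318.9, 155.8], [0.4895, 0.0337])]
carrier_handle [(0.65, [360.4, 161.9], [0.4962, -0.0247])]
carrier_post [(0.64, [244.4, 154.7], [0.469, 0.1407])]
```

View pics/w1.png

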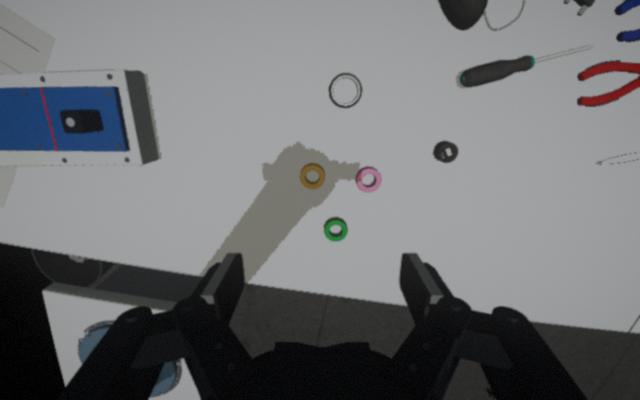

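View pics/w2.png

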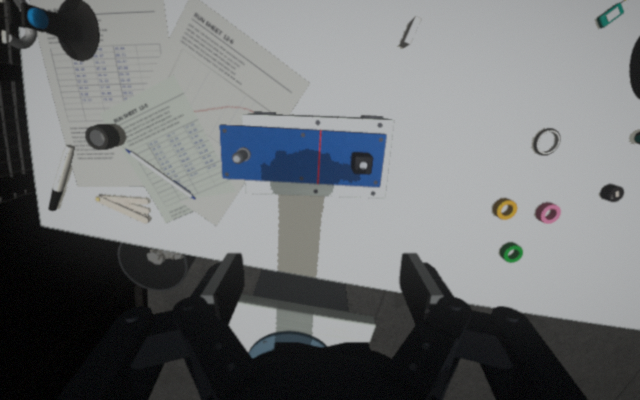

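```bash
cat >> h.py <<'E'
def outl(cam,label,z,near,P):
    "outline centroid of the candidate nearest to world xy 'near', on plane z"
    best=None
    for r in robot.outline_of(cam,label):
        m=r["region"].astype(np.uint8); c=max(cv2.findContours(m,0,2)[0],key=cv2.contourArea)
        e=cv2.minEnclosingCircle(c)
        p=at_z(cam,cv2.fitEllipse(c)[0],z,P)[:2]; d=np.hypot(*(p-near))
        if best is None or d<best[0]: best=(d,p,r["score"],cv2.fitEllipse(c))
    return best
def st(tag=""):
    s=robot.state(); print(tag,round(s["t"],2),np.round(s["tcp_pos"],4),np.round(s["eef_rot"],2),"F",np.round(s["contact_force"],1),"gap",round(s["finger_gap"],4),"gf",round(float(np.max(s["gripper_force"])),1)); return s
E
python3 - <<'E'
from h import *
robot.goto([0.580,-0.336,0.10],[180,0,11]); st()
P=robot.camera_params("wrist"); print("cam",ray("wrist",[320,200],P)); im=save("wrist","w3")
b=outl("wrist","ring_center",.004,np.array([.58,-.336]),P); print(b); print(find("wrist","ring_center",.004,P=P))
E
```

```text
5.97 [ 0.5818 -0.3338  0.1013] [-1.7999e+02 -1.5000e-01  1.1170e+01] F [-0.3  0.2  0.6] gap 0.0854 gf 0.0
cam (array([ 0.6642213, -0.3176215,  0.2631465]), array([-0.32690702, -0.05857017, -0.94328251]))
(np.float64(0.0033553117031195), array([ 0.58327171, -0.33674435]), 0.55, ((324.75445556640625, 192.22268676757812), (43.84250259399414, 46.0427360534668), 97.74755096435547))
[(0.81, [324.0, 189.6], [0.5858, -0.3355])]
```

View pics/w3.png

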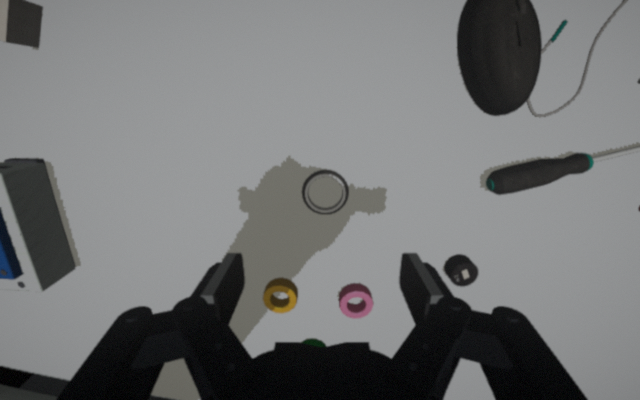

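Run:
```python
from h import *
robot.move_l([0.583,-0.3365,0.03],[180,0,11],v=.12); robot.hold(.2); st()
print(robot.move_l([0.583,-0.3365,0.014],v=.05,until_force=6)); st("low")
robot.clamp(40); st("cl")
robot.hold(.2); s=st()
p=s["tcp_pos"]
robot.move_l([p[0],p[1],0.12],v=.15); robot.hold(.3); s=st("up")
P=robot.camera_params("wrist"); save("wrist","w4")
print(find("wrist","ring_center",s["tcp_pos"][2]-.008,P=P), outl("wrist","ring_center",s["tcp_pos"][2]-.008,s["tcp_pos"][:2],P))
```

```text
7.05 [ 0.584  -0.3371  0.0314] [ 1.7991e+02 -1.1000e-01  1.0990e+01] F [-0.   0.7 -0.1] gap 0.0851 gf 0.0
False
low 7.52 [ 0.5824 -0.3362  0.0131] [-1.7994e+02  7.0000e-02  1.1000e+01] F [-0.2  0.3 -0.4] gap 0.0855 gf 0.0
cl 8.28 [ 0.583  -0.3365  0.014 ] [180.  -0.  11.] F [ 0.3  0.  -0.4] gap 0.0002 gf 0.0
 8.48 [ 0.583  -0.3365  0.014 ] [180.   0.  11.] F [-1.1 -0.1 -0. ] gap 0.0001 gf 0.0
up 9.64 [ 0.5824 -0.3362  0.1188] [-1.7993e+02  9.0000e-02  1.1000e+01] F [ 0.1 -0.1 -0.4] gap 0.0001 gf 0.0
[(0.91, [319.6, 183.6], [0.6168, -0.3283])] (np.float64(0.03343770181776025), array([ 0.61530394, -0.33035761]), 0.97, ((322.32122802734375, 186.3706817626953), (41.87932205200195, 44.39114761352539), 100.08333587646484))
```

View pics/w4.png

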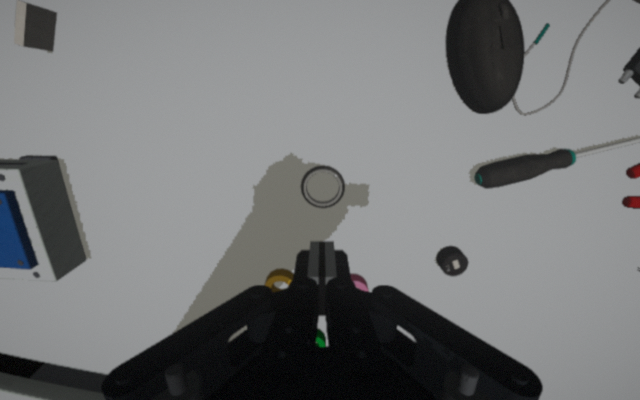

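The fingers closed above the ring, so I need to go lower. The ring is still on the table at about (322,187).

Run:
```python
from h import *
P=robot.camera_params("wrist"); c=at_z("wrist",[322.3,186.6],.004,P)[:2]; print(c)
robot.open_gripper()
robot.move_l([c[0],c[1],0.03],v=.15)
print(robot.move_l([c[0],c[1],0.0065],v=.05,until_force=8)); robot.hold(.4); st("low")
robot.clamp(30); s=st("cl")
if s["finger_gap"]>.02:
    p=s["tcp_pos"]
    robot.move_l([p[0],p[1],0.15],v=.2); robot.hold(.3); s=st("up")
P=robot.camera_params("wrist"); save("wrist","w5")
```

```text
[ 0.58378027 -0.33705327]
False
low 12.34 [ 0.5839 -0.3371  0.0067] [ 1.7999e+02 -2.0000e-02  1.1000e+01] F [0.2 0.1 0.5] gap 0.0854 gf 0.0
cl 13.11 [ 0.5838 -0.3371  0.0065] [180.   0.  11.] F [ 0.  -0.5  0.1] gap 0.0001 gf 0.0
```

View pics/w5.png

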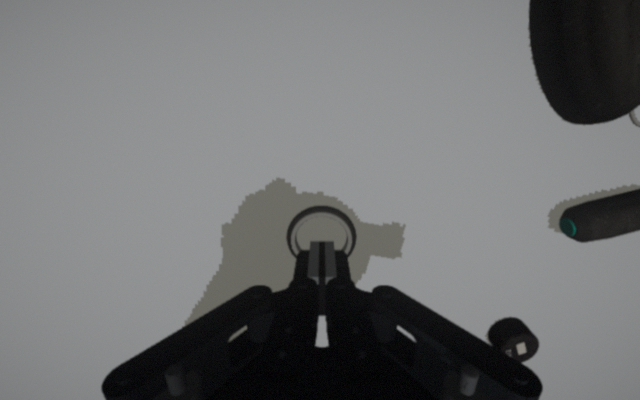

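Run:
```python
from h import *
s=st(); P=robot.camera_params("wrist")
print(at_z("wrist",[321,237],.006,P))
pr=lambda p:cv2.projectPoints(np.array([p],float),np.array(P["rvec"],float),np.array(P["tvec"],float),np.array(P["K"],float),np.array(P["distortion"],float))[0].ravel()
t=np.array(s["tcp_pos"])
for dz in (-.014,-.0065,0,.005): print(dz,pr(t+[0,0,dz]))
```

```text
13.16 [ 0.5837 -0.337   0.0065] [-180.    0.   11.] F [-0.   0.6 -0.3] gap 0.0001 gf 0.0
[ 0.58493618 -0.33651928  0.006     ]
-0.014 [321.45054512 229.72784062]
-0.0065 [321.44604962 234.57094593]
0 [321.44187187 239.07366   ]
0.005 [321.43846252 242.74958339]
```

Run:
```python
from h import *
robot.move_l([.584,-.337,.02],v=.2)
robot.move_l([.584,-.285,.012],v=.2)
print(robot.move_l([.584,-.285,-.02],v=.04,until_force=5)); st()
```

```text
True
 14.56 [ 0.5832 -0.2848 -0.0194] [-1.7994e+02  1.0000e-01  1.1000e+01] F [-0.4 -0.6  4.1] gap 0.0001 gf 2.1
```

The shut fingertips touch the table at a commanded z of about -0.019. They therefore sit about 33 mm higher than the stated tool geometry, and the images agree. I'll use this measured offset from here on.

Run:
```python
from h import *
P=robot.camera_params("wrist"); print(np.array(P["K"])[0])
robot.move_l([.584,-.30,.03],v=.2)
robot.open_gripper()
robot.move_l([.584,-.337,.02],v=.2)
print(robot.move_l([.584,-.337,-.0205],v=.08,until_force=8)); robot.hold(.3); st("low")
robot.clamp(30); s=st("cl")
if s["finger_gap"]>.02:
    p=s["tcp_pos"]
    robot.move_l([p[0],p[1],0.12],v=.25); robot.hold(.2); s=st("up")
save("wrist","w6")
```

```text
[276.74151421   0.         321.5615713 ]
False
low 17.06 [ 0.5845 -0.3373 -0.0198] [-1.7992e+02  1.3000e-01  1.0980e+01] F [0.1 0.5 0.1] gap 0.0853 gf 0.0
cl 17.56 [ 0.5842 -0.3372 -0.0202] [-1.799e+02  1.600e-01  1.099e+01] F [-0.1  0.9  1.9] gap 0.0382 gf 30.2
up 18.47 [ 0.5823 -0.3362  0.1169] [-179.68    0.42   10.99] F [-0.7 -0.5  0.4] gap 0.038 gf 30.2
```

View pics/w6.png

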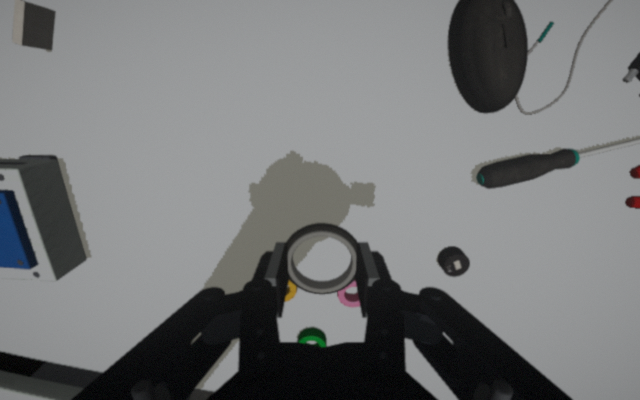

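Ring held, with a gap of 38 mm and its hole centre near (322,258). Next I'll move near the post and measure the plate, post and riser.

```bash
cat >> h.py <<'E'
def mask_rect(im,m,z,P,cam="wrist"):
    "largest blob of mask -> min-area rectangle in world on plane z"
    c=max(cv2.findContours(m.astype(np.uint8),cv2.RETR_EXTERNAL,cv2.CHAIN_APPROX_NONE)[0],key=cv2.contourArea)[:,0,:]
    w=np.array([at_z(cam,p,z,P)[:2] for p in c.astype(float)])
    h=cv2.convexHull((w*1000).astype(np.float32)); return cv2.minAreaRect(h),c,w
def blue(im):
    h=cv2.cvtColor(im,cv2.COLOR_RGB2HSV); m=((h[...,0]>100)&(h[...,0]<130)&(h[...,1]>100)&(h[...,2]>25)).astype(np.uint8)
    return cv2.morphologyEx(m,cv2.MORPH_OPEN,np.ones((5,5)))
def rel_tool(px,dz,P,s):
    "pixel of a thing held dz above TCP -> offset from TCP in tool-yaw frame (about world z)"
    t=np.array(s["tcp_pos"]); d=at_z("wrist",px,t[2]+dz,P)-t; a=np.radians(s["eef_rot"][2]); c,n=np.cos(a),np.sin(a)
    return np.array([c*d[0]+n*d[1],-n*d[0]+c*d[1]])
E
python3 - <<'E'
from h import *
import pickle
s=robot.state();P=robot.camera_params("wrist")
print("ring rel",rel_tool([322,258],.0245,P,s), rel_tool([322,263],.0245-.004,P,s))
robot.goto([0.45,-0.10,0.20],[180,0,12])
robot.goto([0.40,0.07,0.17],[180,0,12]); robot.hold(.3); s=st()
P=robot.camera_params("wrist"); im=save("wrist","w7"); pickle.dump((P,s),open("P7.pkl","wb"))
print("ring outl",[(r["score"],cv2.fitEllipse(max(cv2.findContours(r["region"].astype(np.uint8),0,2)[0],key=cv2.contourArea))) for r in robot.outline_of("wrist","ring_center")])
for k,z in dict(riser_edge=.05,carrier_line=.06,carrier_handle=.077,carrier_post=.06).items(): print(k,find("wrist",k,z,P=P))
r,c,w=mask_rect(im,blue(im),.06,P); print(r, cv2.boxPoints(r).round(1).tolist())
im2=cv2.imread("pics/w2.png")[:,:,::-1].copy();P2=pickle.load(open("P2.pkl","rb"))
r,c,w=mask_rect(im2,blue(im2),.06,P2); print("w2",r, cv2.boxPoints(r).round(1).tolist())
E
```

```text
ring rel [ 0.00093185 -0.00042328] [-0.00494433 -0.00041032]
 20.67 [0.4007 0.0688 0.1702] [-1.7999e+02 -3.0000e-02  1.1830e+01] F [-0.9  0.1 -0.4] gap 0.0381 gf 30.2
ring outl [(0.73, ((321.60858154296875, 258.4157409667969), (71.86346435546875, 76.4952621459961), 85.0628890991211))]
riser_edge []
carrier_line [(0.71, [375.5, 109.1], [0.4881, 0.0352])]
carrier_handle [(0.8, [446.0, 114.7], [0.4966, -0.0246])]
carrier_post [(0.76, [258.2, 101.8], [0.472, 0.1441])]
((475.9877624511719, 105.16450500488281), (78.09150695800781, 141.83580017089844), 8.523725509643555) [[426.8999938964844, 169.5], [447.8999938964844, 29.200000762939453], [525.0999755859375, 40.79999923706055], [504.1000061035156, 181.10000610351562]]
w2 ((476.564697265625, 105.19902038574219), (77.81151580810547, 141.36570739746094), 8.529008865356445) [[427.6000061035156, 169.3000030517578], [448.6000061035156, 29.5], [525.5, 41.099998474121094], [504.6000061035156, 180.89999389648438]]
```

View pics/w7.png

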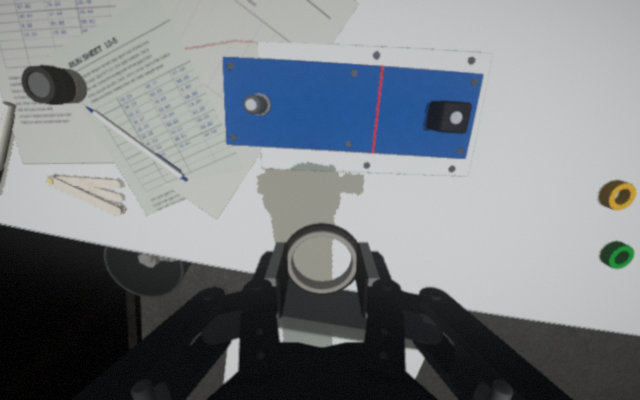

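Run:
```python
from h import *
import pickle
P,s=pickle.load(open("P7.pkl","rb")); im=cv2.imread("pics/w7.png")[:,:,::-1].copy()
pr=lambda p:cv2.projectPoints(np.array([p],float),np.array(P["rvec"],float),np.array(P["tvec"],float),np.array(P["K"],float),np.array(P["distortion"],float))[0].ravel()
for z in (.06,.067,.079,.098): print(z,pr([.4705,.1418,z]))
h=cv2.cvtColor(im,cv2.COLOR_RGB2HSV)
m=(h[80:130,232:292,1]<100).astype(np.uint8); n,l,stt,ce=cv2.connectedComponentsWithStats(m)
for i in range(1,n):
    if stt[i,4]>30: print(stt[i]+[232,80,0,0,0],ce[i]+[232,80])
hh=cv2.cvtColor(im[85:122,238:275],cv2.COLOR_RGB2GRAY)
for r in hh[::2]: print(*["%3d"%v for v in r[::2]])
print("ring rel",rel_tool([321.6,258.4],.0245,P,s))
# riser top white: plate-side long edges
```

```text
0.06 [260.42591029 103.97770411]
0.067 [258.81765912 104.01888489]
0.079 [255.85512532 104.0954392 ]
0.098 [250.54818474 104.23483619]
[243  93  28  23 485] [257.09484536 103.91134021]
 81  82  79  81  82  84  79  83  82  81  81  80  81  81  82  82  80  81  78
 82  81  80  83  82  81  82  82  82  81  82  81  83  81  79  81  79  80  80
 80  81  82  80  79  82  81  81  81  81  81  81  82  82  81  81  79  80  82
 82  81  82  83  81  80  84  83  81  81  81  80  81  81  80  79  82  80  81
 82  85  82  80  80  81  81  81  89 102 113 110  94  87  80  79  81  82  79
 81  80  81  81  80  81  84  82  85  93  99 110 120 119  91  79  80  80  80
 82  82  82  82  85  92  98  97  90  83  74  72  81 114 122  88  80  80  81
 83  82  80  80 101 140 157 150 104  88  80  70  67  78 114 107  80  79  79
 84  81  81  91 150 179 182 179 158 105  87  75  66  66  86 119  86  79  79
 83  82  82 104 173 181 178 181 176 130  90  77  67  63  71 114  92  81  82
 83  85  83 100 170 179 180 179 178 138  90  77  66  64  70 117  96  79  81
 82  84  83  86 142 177 179 179 173 121  86  74  66  64  77 117  85  78  78
 83  82  82  77  96 145 166 168 133  92  78  70  60  62  94 116  81  79  80
 84  84  83  83  80  86  95  92  87  80  70  62  61  76 112  93  76  81  82
 83  82  82  83  81  79  76  75  74  80  75  76  98 101  87  75  80  82  80
 83  83  83  83  84  83  83  81  81  89  99  91  93  83  79  82  81  80  82
 83  82  81  82  83  82  83  83  81  81  83  77  81  79  81  81  81  80  81
 82  81  83  81  81  79  82  82  81  80  81  82  79  80  79  81  82  80  81
 82  82  82  81  81  79  83  81  80  81  81  80  80  79  80  81  81  80  79
ring rel [ 4.81170536e-04 -8.73388148e-05]
```

The post model projects to within 0.5 px of its image, so I'll thread the ring.

Run:
```python
from h import *
x,y=.4705,.1415
robot.goto([x,y,.11],[180,0,8.5]); robot.hold(.25); st("above")
print(robot.move_l([x,y,.041],v=.07,until_force=7)); robot.hold(.1); s=st("down")
if s["tcp_pos"][2]<.05:
    robot.open_gripper(); st("open")
    robot.move_l([x,y,.13],v=.25); st()
    robot.goto([.43,.07,.17],[180,0,8.5])
    P=robot.camera_params("wrist"); save("wrist","w8")
    print(find("wrist","ring_center",.064,P=P),find("wrist","carrier_post",.06,P=P),find("wrist","carrier_line",.06,P=P))
    print(outl("wrist","ring_center",.064,np.array([x,y]),P)); st()
```

```text
above 21.76 [0.4706 0.1404 0.1107] [ 1.7994e+02 -7.0000e-02  8.4200e+00] F [-0.3  0.1  0. ] gap 0.0381 gf 30.2
False
down 22.99 [0.4711 0.1417 0.0416] [-1.7999e+02 -8.0000e-02  8.5000e+00] F [-0.2  0.6 -0.4] gap 0.0382 gf 30.2
open 23.52 [0.4705 0.1415 0.041 ] [ 1.8e+02 -1.0e-02  8.5e+00] F [ 0.2 -0.7 -0.7] gap 0.0853 gf 0.0
 24.02 [0.471  0.1415 0.1308] [ 1.7998e+02 -1.0000e-01  8.4900e+00] F [-1.3  0.4 -0.8] gap 0.0852 gf 0.0
[(0.75, [250.9, 139.4], [0.4694, 0.1429])] [(0.9, [251.2, 136.9], [0.4712, 0.1437])] []
(np.float64(0.00037095127993966586), array([0.47067812, 0.14117461]), 0.68, ((252.77040100097656, 138.3148651123047), (46.08866500854492, 49.9991569519043), 144.75216674804688))
 24.73 [0.4297 0.0712 0.1692] [-1.7994e+02  9.0000e-02  8.6300e+00] F [-1.  -0.8  0.2] gap 0.0854 gf 0.0
```

Run:
```python
from h import *
robot.goto([.45,-.15,.16],[180,0,8.5])
robot.goto([.456,-.312,.07],[180,0,8.5]); robot.hold(.15); st()
P=robot.camera_params("wrist"); im=save("wrist","w9")
b=outl("wrist","collar_center",.008,np.array([.456,-.312]),P); print(b,find("wrist","collar_center",.008,P=P))
u=np.array(b[3][0]).astype(int); h=cv2.cvtColor(im,cv2.COLOR_RGB2HSV)
m=((h[...,0]>12)&(h[...,0]<32)&(h[...,1]>120)).astype(np.uint8); m=cv2.morphologyEx(m,2,np.ones((3,3)))
c=max(cv2.findContours(m,0,2)[0],key=cv2.contourArea); e=cv2.fitEllipse(c); print("brass",e,at_z("wrist",e[0],.008,P))
p=at_z("wrist",e[0],.008,P)[:2]
if b[0]<.012 and np.hypot(*(p-b[1]))<.005:
    p=b[1]
    robot.move_l([p[0],p[1],.0],v=.15)
    print(robot.move_l([p[0],p[1],-.016],v=.06,until_force=8)); robot.hold(.2); st("low")
    robot.clamp(30); st("cl")
    robot.move_l([p[0],p[1],.12],v=.25); robot.hold(.25); s=st("up")
    P=robot.camera_params("wrist"); im=save("wrist","w10")
    h=cv2.cvtColor(im,cv2.COLOR_RGB2HSV)
    m=((h[...,0]>12)&(h[...,0]<32)&(h[...,1]>120)).astype(np.uint8); m=cv2.morphologyEx(m,2,np.ones((3,3)))
    c=max(cv2.findContours(m,0,2)[0],key=cv2.contourArea); e=cv2.fitEllipse(c); print("brass",e,rel_tool(e[0],.024,P,s))
```

```text
26.53 [ 0.4581 -0.3093  0.0714] [ 1.7999e+02 -1.4000e-01  8.7800e+00] F [-0.   0.5  0.7] gap 0.0853 gf 0.0
(np.float64(0.0007780274144170288), array([ 0.45600765, -0.31122201]), 0.7, ((323.231201171875, 207.65484619140625), (43.34252166748047, 44.6897087097168), 159.287109375)) [(0.88, [418.7, 209.9], [0.4666, -0.3944]), (0.69, [360.3, 286.6], [0.3802, -0.3595])]
brass ((323.6431579589844, 207.80519104003906), (41.715023040771484, 41.95872497558594), 153.1677703857422) [ 0.4559237  -0.31159836  0.008     ]
False
low 27.92 [ 0.4563 -0.3114 -0.0157] [ 1.7998e+02 -2.0000e-02  8.5000e+00] F [-0.3  0.   0.1] gap 0.0854 gf 0.0
cl 28.43 [ 0.4562 -0.3113 -0.0156] [ 1.7999e+02 -1.0000e-02  8.5000e+00] F [-0.4  0.8  3.1] gap 0.0366 gf 29.9
up 29.38 [ 0.4546 -0.3103  0.1178] [-1.7984e+02  1.7000e-01  8.5000e+00] F [-0.2  0.3 -1.1] gap 0.0363 gf 30.1
brass ((321.4173889160156, 257.8961181640625), (65.83133697509766, 66.8051986694336), 118.87935638427734) [ 5.70572101e-04 -4.17993269e-05]
```

Run:
```python
from h import *
x,y=.4703,.1414
robot.goto([.45,-.12,.16],[180,0,8.5])
robot.goto([x,y,.13],[180,0,8.5]); robot.hold(.25); st("above")
print(robot.move_l([x,y,.053],v=.07,until_force=7)); robot.hold(.1); s=st("down")
if s["tcp_pos"][2]<.06:
    robot.open_gripper(); st("open")
    robot.move_l([x,y,.13],v=.25); st()
    robot.goto([.45,.05,.20],[180,0,8.5]); robot.hold(.3); st()
    P=robot.camera_params("wrist"); im=save("wrist","w11")
    import pickle; pickle.dump((P,robot.state()),open("P11.pkl","wb"))
    b=outl("wrist","collar_center",.076,np.array([x,y]),P); print(b)
    for k,z in dict(riser_edge=.05,carrier_line=.06,carrier_handle=.077,collar_center=.076).items(): print(k,find("wrist",k,z,P=P))
```

```text
above 31.51 [0.4708 0.1396 0.1301] [ 1.7996e+02 -1.0000e-02  8.3100e+00] F [-0.3 -0.4 -1. ] gap 0.036 gf 30.1
True
down 32.71 [0.4695 0.1412 0.0527] [1.7998e+02 1.4000e-01 8.5000e+00] F [-0.7 -0.1  6.4] gap 0.0363 gf 30.6
open 33.25 [0.4676 0.1405 0.0511] [179.96   0.35   8.5 ] F [-0.6 -0.1 -0.5] gap 0.0856 gf 0.0
 33.72 [0.4711 0.1416 0.1311] [179.95   0.19   8.49] F [-1.   0.8 -0.8] gap 0.0854 gf 0.0
 34.56 [0.4494 0.0512 0.199 ] [-1.7995e+02  1.2000e-01  8.6500e+00] F [ 0.1 -0.8  0.5] gap 0.0855 gf 0.0
(np.float64(0.0007230958712583137), array([0.46957692, 0.14139472]), 0.56, ((238.4642791748047, 154.18833923339844), (35.35197067260742, 36.7818717956543), 123.88489532470703))
riser_edge [(0.36, [238.2, 154.4], [0.4635, 0.1488])]
carrier_line [(0.75, [341.1, 148.8], [0.4885, 0.0358]), (0.58, [403.6, 154.3], [0.493, -0.0329])]
carrier_handle [(0.94, [402.7, 153.4], [0.496, -0.0263])]
collar_center [(0.85, [580.4, 254.7], [0.4099, -0.275]), (0.8, [631.3, 208.4], [0.4766, -0.3105]), (0.71, [239.8, 153.5], [0.4705, 0.1401])]
```

View pics/w11.png

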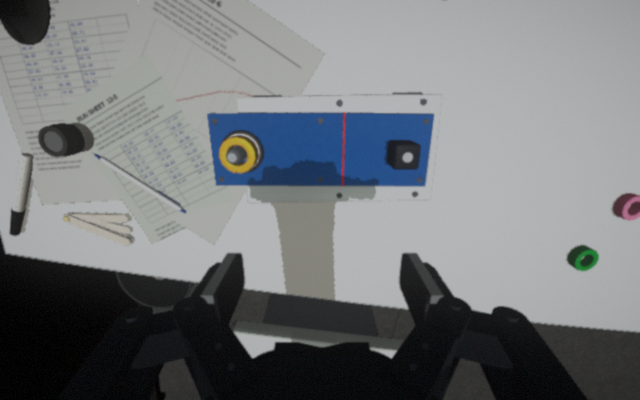

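The collar is home: contact came at the expected height and it is centred on the post at (240,153). Next I'll fit the riser's top rectangle in the stored pictures.

```bash
cat > fit.py <<'E'
from h import *
import pickle
from scipy.optimize import minimize
V=[]
for n,pf in (("w2","P2"),("w7","P7"),("w11","P11")):
    q=pickle.load(open(pf+".pkl","rb")); P=q[0] if isinstance(q,tuple) else q
    g=cv2.GaussianBlur(cv2.cvtColor(cv2.imread(f"pics/{n}.png"),6).astype(np.float32),(0,0),1.0)
    V.append((n,P,cv2.Sobel(g,5,1,0)/8,cv2.Sobel(g,5,0,1)/8))
def proj(P,p): return cv2.projectPoints(p,np.array(P["rvec"],float),np.array(P["tvec"],float),np.array(P["K"],float),np.array(P["distortion"],float))[0][:,0]
def edges():
    t=np.linspace(.04,.96,80)[:,None]
    L=lambda a,b:np.array(a)+(np.array(b)-a)*t
    front=L((-.06,0),(.06,0)); front=front[abs(front[:,0])>.046]
    return dict(front=front,back=L((-.06,-.22),(.06,-.22)),xp=L((.06,-.22),(.06,0)),xm=L((-.06,-.22),(-.06,0)))
E_=edges()
def score(q,per=False,views=V):
    x,y,a=q; c,s=np.cos(a),np.sin(a); R=np.array([[c,-s],[s,c]]); out={}
    for n,P,gx,gy in views:
        for k,e in E_.items():
            w=np.c_[e@R.T+[x,y],np.full(len(e),.05)]; u=proj(P,w)
            d=np.gradient(u,axis=0); nrm=np.c_[-d[:,1],d[:,0]]/np.linalg.norm(d,axis=1)[:,None]
            m=u.astype(np.float32); sx=cv2.remap(gx,m[:,:1],m[:,1:],1)[:,0]; sy=cv2.remap(gy,m[:,:1],m[:,1:],1)[:,0]
            ok=(u[:,0]>1)&(u[:,0]<638)&(u[:,1]<240)
            v=np.clip(np.abs(sx*nrm[:,0]+sy*nrm[:,1]),0,12)
            out[n,k]=round(float(v[ok].mean()),2) if ok.sum()>3 else 0
    return out if per else -sum(out.values())
if __name__=="__main__":
    for views in (V,V[:1],V[1:2],V[2:]):
        G=[(score((x,y,a),views=views),x,y,a) for x in np.arange(.455,.485,.002) for y in np.arange(.118,.15,.002) for a in np.radians(np.arange(3,16,1.))]
        best=min((minimize(score,g[1:],args=(False,views),method="Nelder-Mead",options=dict(initial_simplex=np.array(g[1:])+np.array([[0,0,0],[.002,0,0],[0,.002,0],[0,0,.015]]))) for g in sorted(G)[:6]),key=lambda r:r.fun)
        print([v[0] for v in views],best.x[:2].round(4),np.degrees(best.x[2]).round(2),best.fun); print(score(best.x,True,views))
    for n,P,*_ in V:
        im=cv2.imread(f"pics/{n}.png")[:,:,::-1].copy(); r,c,w=mask_rect(im,blue(im),.06,P); print(n,r)
E
python3 fit.py
```

```text
['w2', 'w7', 'w11'] [0.4647 0.1431] 9.6 -41.82
{('w2', 'front'): 2.6, ('w2', 'back'): 1.63, ('w2', 'xp'): 11.82, ('w2', 'xm'): 2.26, ('w7', 'front'): 2.51, ('w7', 'back'): 0.84, ('w7', 'xp'): 3.01, ('w7', 'xm'): 3.95, ('w11', 'front'): 2.52, ('w11', 'back'): 0.89, ('w11', 'xp'): 6.58, ('w11', 'xm'): 3.21}
['w2'] [0.4641 0.143 ] 9.88 -18.45
{('w2', 'front'): 2.79, ('w2', 'back'): 1.62, ('w2', 'xp'): 11.81, ('w2', 'xm'): 2.23}
['w7'] [0.4481 0.1474] 9.63 -23.61
{('w7', 'front'): 3.23, ('w7', 'back'): 8.44, ('w7', 'xp'): 11.8, ('w7', 'xm'): 0.14}
['w11'] [0.465  0.1421] 10.92 -16.07
{('w11', 'front'): 5.57, ('w11', 'back'): 0.46, ('w11', 'xp'): 5.81, ('w11', 'xm'): 4.23}
w2 ((476.564697265625, 105.19902038574219), (77.81151580810547, 141.36570739746094), 8.529008865356445)
w7 ((475.9877624511719, 105.16450500488281), (78.09150695800781, 141.83580017089844), 8.523725509643555)
w11 ((476.8421936035156, 105.24754333496094), (77.32386779785156, 141.61390686035156), 8.571954727172852)
```

```bash
cat > fit2.py <<'E'
import fit; from fit import *
for v in V:
    n,P,gx,gy=v; im=cv2.imread(f"pics/{n}.png")[:,:,::-1].copy()
    h=cv2.cvtColor(im,cv2.COLOR_RGB2HSV); b=((h[...,0]>100)&(h[...,0]<130)&(h[...,1]>80)).astype(np.uint8)
    b=cv2.morphologyEx(b,2,np.ones((5,5))); b=cv2.dilate(cv2.morphologyEx(b,3,np.ones((25,25))),np.ones((9,9)))
    gx[b>0]=0; gy[b>0]=0
    np.clip(gx,-3,3,gx); np.clip(gy,-3,3,gy)
if __name__=="__main__":
    for views in (V,V[:1],V[1:2],V[2:]):
        G=[(score((x,y,a),views=views),x,y,a) for x in np.arange(.455,.485,.002) for y in np.arange(.118,.15,.002) for a in np.radians(np.arange(3,16,1.))]
        R=[minimize(score,g[1:],args=(False,views),method="Nelder-Mead",options=dict(initial_simplex=np.array(g[1:])+np.array([[0,0,0],[.002,0,0],[0,.002,0],[0,0,.015]]))) for g in sorted(G)[:6]]
        R.sort(key=lambda r:r.fun)
        for r in R[:3]: print([v[0] for v in views],r.x[:2].round(4),np.degrees(r.x[2]).round(2),round(r.fun,2))
        print(score(R[0].x,True,views))
E
python3 fit2.py
python3 - <<'E'
# brightness profiles in w11 across the riser's expected edges
import cv2,numpy as np
g=cv2.GaussianBlur(cv2.imread("pics/w11.png",0),(0,0),.8)
for c in (300,360,390,425): print("col",c,"rows 86-112",*g[86:113,c]," | rows 186-212",*g[186:213,c])
for r in (100,106): print("row",r,"cols 215-265",*g[r,215:266]," | cols 425-455",*g[r,425:456])
for r in (150,170,190,197): print("row",r,"cols 425-455",*g[r,425:456])
print("row 192, 230-265",*g[192,230:266])
E
```

```text
['w2', 'w7', 'w11'] [0.4647 0.1432] 9.58 -23.18
['w2', 'w7', 'w11'] [0.4646 0.1433] 9.58 -23.17
['w2', 'w7', 'w11'] [0.4652 0.1432] 9.34 -22.75
{('w2', 'front'): 1.5, ('w2', 'back'): 1.63, ('w2', 'xp'): 3.01, ('w2', 'xm'): 1.7, ('w7', 'front'): 1.79, ('w7', 'back'): 0.86, ('w7', 'xp'): 2.33, ('w7', 'xm'): 2.6, ('w11', 'front'): 1.8, ('w11', 'back'): 0.9, ('w11', 'xp'): 2.88, ('w11', 'xm'): 2.18}
['w2'] [0.4688 0.1438] 10.07 -8.13
['w2'] [0.4689 0.1437] 9.95 -8.13
['w2'] [0.4688 0.1438] 10.08 -8.13
{('w2', 'front'): 2.13, ('w2', 'back'): 1.65, ('w2', 'xp'): 2.99, ('w2', 'xm'): 1.36}
['w7'] [0.4651 0.1448] 9.19 -8.19
['w7'] [0.4648 0.1449] 9.3 -8.19
['w7'] [0.4652 0.1448] 9.14 -8.19
{('w7', 'front'): 1.95, ('w7', 'back'): 1.3, ('w7', 'xp'): 2.39, ('w7', 'xm'): 2.55}
['w11'] [0.4647 0.1435] 10.73 -7.93
['w11'] [0.4647 0.1434] 10.71 -7.93
['w11'] [0.4647 0.1432] 9.65 -7.78
{('w11', 'front'): 2.15, ('w11', 'back'): 1.0, ('w11', 'xp'): 2.61, ('w11', 'xm'): 2.17}
col 300 rows 86-112 166 165 165 165 165 165 165 165 167 169 172 176 178 179 179 179 179 179 179 179 178 178 178 178 174 157 124  
[... 1642 characters left out ...]
4 154 172 178 179 180 179 178 178 179 180 179 179 179 179 179 179 180 180 180 180 180 179 179 180 180 180
row 170 cols 425-455 84 106 140 166 177 180 180 178 176 176 178 179 180 180 180 180 180 180 180 180 180 180 180 180 179 179 179 179 179 180 180
row 190 cols 425-455 180 180 180 180 180 178 176 177 179 180 180 180 180 180 180 180 180 180 180 180 180 180 180 180 180 180 180 180 180 180 180
row 197 cols 425-455 179 180 180 180 178 176 176 179 180 181 181 180 180 181 180 180 180 180 180 180 180 180 180 180 180 181 181 181 181 180 180
row 192, 230-265 166 166 167 167 167 167 167 167 167 167 167 167 167 168 169 171 171 174 175 167 149 134 127 125 125 125 125 125 124 124 124 124 124 124 123 123
```

Run:
```python
from h import *
import pickle
P,s=pickle.load(open("P11.pkl","rb"))
E=dict(xp=[(300,96),(360,95.4),(390,95.3),(425,95)],front=[(236.5,100),(237.2,106),(246,192)],back=[(441,100),(441,106),(433.5,170),(431,190),(430.5,197)],xm=[(300,202.5),(390,200),(425,199.6)])
L={}
for k,v in E.items():
    w=np.array([at_z("wrist",p,.05,P)[:2] for p in v])*1000
    c=w.mean(0); d=np.linalg.svd(w-c)[2][0]; n=np.array([-d[1],d[0]])
    ang=np.degrees(np.arctan2(d[1],d[0])); L[k]=(c,d); print(k,w.round(1).tolist(),"ang",ang.round(2) if k in("front","back") else ang.round(2)-90,"res",((w-c)@n).round(2))
a=np.radians(9.6)
for a in np.radians([9.,10.,11.]):
    X=np.array([np.cos(a),np.sin(a)]);Y=np.array([-X[1],X[0]])
    print(np.degrees(a),{k:(v[0]@X).round(1) if k[0]=="x" else (v[0]@Y).round(1) for k,v in L.items()})
```

```text
xp [[535.6, 87.4], [545.7, 24.8], [550.8, -6.7], [557.0, -43.5]] ang -170.72 res [ 0.05 -0.03 -0.11  0.09]
front [[521.8, 153.9], [515.7, 152.8], [420.0, 137.2]] ang -170.69 res [-0.05  0.06 -0.  ]
back [[554.9, -61.9], [548.9, -63.6], [479.3, -75.0], [455.4, -78.8], [446.8, -80.6]] ang -170.41 res [-0.33  0.37 -0.01 -0.21  0.18]
xm [[416.5, 72.3], [435.8, -33.4], [442.6, -75.0]] ang -169.9 res [-0.09  0.33 -0.24]
9.0 {'xp': np.float64(543.0), 'front': np.float64(70.2), 'back': np.float64(-148.8), 'xm': np.float64(424.4)}
10.0 {'xp': np.float64(541.6), 'front': np.float64(61.4), 'back': np.float64(-157.2), 'xm': np.float64(423.0)}
11.0 {'xp': np.float64(540.2), 'front': np.float64(52.6), 'back': np.float64(-165.5), 'xm': np.float64(421.4)}
```

```bash
cat >> h.py <<'E'
def redline(im,P,roi=None):
    h=cv2.cvtColor(im,cv2.COLOR_RGB2HSV); m=((h[...,0]<8)|(h[...,0]>165))&(h[...,1]>90)
    if roi is not None: z=np.zeros_like(m); z[roi[1]:roi[3],roi[0]:roi[2]]=1; m&=z
    ys,xs=np.nonzero(m); w=np.array([at_z("wrist",p,.06,P)[:2] for p in np.c_[xs,ys].astype(float)])*1000
    vx,vy,x0,y0=cv2.fitLine(w.astype(np.float32),cv2.DIST_HUBER,0,.01,.01).ravel()
    if vx<0: vx,vy=-vx,-vy
    return np.array([x0,y0]),np.degrees(np.arctan2(vy,vx)),len(w),w.min(0),w.max(0)
E
python3 - <<'E'
from h import *
import pickle
P,s=pickle.load(open("P11.pkl","rb")); im=cv2.imread("pics/w11.png")[:,:,::-1].copy()
c,a,n,lo,hi=redline(im,P,(330,108,358,190)); print(c,a,n,lo,hi)
A=np.radians(9.4);Y=np.array([-np.sin(A),np.cos(A)]); print("dist",66.7-c@Y)
th=np.radians(8.5); hx,hy=.4966,-.0263
robot.goto([hx,hy,.12],[180,0,8.5]); robot.hold(.2)
print(robot.move_l([hx,hy,.050],v=.1,until_force=6)); robot.hold(.2); st("low")
robot.clamp(100); robot.hold(.2); s=st("cl")
print(s["ft_torque"])
P=robot.camera_params("wrist"); im=save("wrist","w12"); import pickle; pickle.dump((P,s),open("P12.pkl","wb"))
h=cv2.cvtColor(im,cv2.COLOR_RGB2HSV); m=(((h[...,0]<8)|(h[...,0]>165))&(h[...,1]>90)).astype(np.uint8)
n,l,q,ce=cv2.connectedComponentsWithStats(m); print([(q[i].tolist()) for i in range(1,n) if q[i,4]>15])
E
```

```text
[484.5177    32.968124] 9.437823 139 [448.32581407  26.58092573] [525.71872573  40.21092897]
dist 113.30888586427436
False
low 36.66 [ 0.4974 -0.0263  0.0508] [ 1.7997e+02 -9.0000e-02  8.4900e+00] F [ 0.7 -0.4 -0.7] gap 0.0856 gf 0.0
cl 37.44 [ 0.4968 -0.0261  0.0504] [ 1.80e+02 -2.00e-02  8.52e+00] F [-1.5  1.3  5.9] gap 0.0247 gf 100.3
[0.24101743 0.35994214 0.11835672]
[[216, 183, 17, 104, 356]]
```

Run:
```python
from h import *
import pickle
P,s=pickle.load(open("P12.pkl","rb")); im=cv2.imread("pics/w12.png")[:,:,::-1].copy()
c,a,n,lo,hi=redline(im,P,(210,180,240,290)); print("line w12",c,a,n,lo,hi)
Y=np.array([-np.sin(np.radians(9.4)),np.cos(np.radians(9.4))])
p=np.array([.4966,-.0263])+Y*.105
robot.move_l([p[0],p[1],.050],[180,0,9.0],v=.06); robot.hold(.4); s=st("slid")
P=robot.camera_params("wrist"); im=save("wrist","w13"); pickle.dump((P,s),open("P13.pkl","wb"))
h=cv2.cvtColor(im,cv2.COLOR_RGB2HSV); m=(((h[...,0]<8)|(h[...,0]>165))&(h[...,1]>90)).astype(np.uint8)
n,l,q,ce=cv2.connectedComponentsWithStats(m); print([(q[i].tolist()) for i in range(1,n) if q[i,4]>15])
c,a,n,lo,hi=redline(im,P,(205,170,250,295)); print("line",c,a,n,lo,hi)
b=blue(im); ys,xs=np.nonzero(b); print("blue",xs.min(),xs.max(),ys.min(),ys.max())
pr=lambda p:cv2.projectPoints(np.array([p],float),np.array(P["rvec"],float),np.array(P["tvec"],float),np.array(P["K"],float),np.array(P["distortion"],float))[0].ravel()
# predicted riser front edge pixels at local x offsets
Xv=np.array([Y[1],-Y[0]]); 
g=cv2.GaussianBlur(cv2.cvtColor(im,7),(0,0),.8)
for k in (.535,.539,.543,.546): 
    w=Xv*(k-.001)+Y*.0667; u=pr([*w,.05]); print(k,u.round(1)); r=int(round(u[1])); c0=int(u[0]); print(c0-25,*g[r,c0-25:c0+25])
```

```text
line w12 [495.92007   34.224518] 8.463518 356 [458.44855496  27.92389625] [528.71795697  39.78889949]
slid 39.79 [0.4811 0.0742 0.0506] [ 1.7979e+02 -1.0000e-01  8.8700e+00] F [ 0.  -6.2  5.1] gap 0.0239 gf 100.4
[[217, 183, 16, 104, 347]]
line [479.70737 134.41927] 8.802664 347 [442.49513717 127.98475278] [512.55064419 139.72809999]
blue 0 380 184 297
0.535 [201.2 169.2]
176 179 179 179 179 179 178 176 175 176 177 178 179 179 179 179 179 179 179 180 180 179 179 179 179 179 182 186 190 193 193 193 193 193 193 193 193 193 193 193 194 194 194 193 193 194 194 194 194 193 193
0.539 [200.2 162.7]
175 179 179 179 179 179 179 179 179 178 177 176 175 175 177 178 179 180 180 179 179 179 179 180 180 180 182 186 190 192 193 193 193 194 193 194 193 194 194 194 194 193 194 194 194 194 194 194 194 194 194
0.543 [199.2 156. ]
174 179 179 179 179 179 179 180 179 179 179 180 180 179 178 176 175 175 176 178 179 180 180 179 179 179 178 179 181 182 182 181 181 182 182 183 183 183 184 182 179 178 181 184 185 185 186 186 186 186 186
0.546 [198.5 151. ]
173 179 179 179 179 179 180 179 179 179 179 179 179 179 179 179 179 178 177 176 175 176 178 179 179 179 179 179 180 180 179 179 178 176 171 162 151 137 124 113 103 95 90 86 85 84 84 84 84 84 83
```

```bash
cat > meas.py <<'E'
from h import *
Y=np.array([-np.sin(np.radians(9.4)),np.cos(np.radians(9.4))]);X=np.array([Y[1],-Y[0]])
def measure(name):
    robot.hold(.3); s=st(name); P=robot.camera_params("wrist"); im=save("wrist",name)
    c,a,n,lo,hi=redline(im,P,(205,170,250,295))
    g=cv2.GaussianBlur(cv2.cvtColor(im,7).astype(float),(0,0),.8)
    pr=lambda p:cv2.projectPoints(np.array([p],float),np.array(P["rvec"],float),np.array(P["tvec"],float),np.array(P["K"],float),np.array(P["distortion"],float))[0].ravel()
    E=[]
    for k in np.arange(.528,.5405,.001):
        u=pr([*(X*k+Y*.0664),.05]); r=int(round(u[1])); c0=int(round(u[0])); d=np.diff(g[r,c0-7:c0+8]); i=int(np.argmax(np.abs(d)))
        q=at_z("wrist",[c0-7+i+.5,r],.05,P)[:2]*1000; E.append((q@X,q@Y,abs(d[i])))
    E=np.array(E).round(1); print("edge y",E[:,1],"grad",E[:,2])
    print("line",c,"ang",round(float(a),2),n,"lineY",round(float(c@Y),2),"edge med",np.median(E[:,1]))
E
python3 - <<'E'
from meas import *
p=np.array([.4966,-.0263])+Y*(.105+.0115)
robot.move_l([p[0],p[1],.050],[180,0,9.6],v=.04); measure("w14")
E
```

```text
w14 40.58 [0.479  0.0871 0.0505] [ 1.799e+02 -1.100e-01  9.530e+00] F [ 2.2 -5.3  4.4] gap 0.0245 gf 100.2
edge y [66.1 66.  65.8 66.4 66.2 66.2 66.  65.9 65.8 66.3 66.2 66.1 66. ] grad [5.2 6.7 5.1 5.  5.  5.5 6.8 5.4 4.7 4.  4.3 4.2 4.6]
line [476.6917  147.20525] ang 9.48 349 lineY 67.37 edge med 66.1
```

Run:
```python
from meas import *
t=np.array(robot.state()["tcp_pos"])[:2]@Y; t0=np.mean([np.array(robot.state()["tcp_pos"])[:2]@Y for _ in range(5)]); print(t,t0)
b=np.array([.4966,-.0263])
for k in range(9):
    p=b+Y*(.1165-.0012-.0005*k)
    robot.move_l([p[0],p[1],.050],[180,0,9.5],v=.03); robot.hold(.15)
    m=np.mean([np.array(robot.state()["tcp_pos"])[:2]@Y for _ in range(5)]); print(k,round((m-t0)*1e3,2))
    if m-t0<-.0009: break
measure("w15")
```

```text
0.007689113624635688 0.007689113624635688
0 -0.02
1 -0.04
2 -0.05
3 -0.04
4 -0.07
5 -0.08
6 -0.12
7 -0.22
8 -0.31
w15 44.53 [0.4786 0.0867 0.0504] [-1.7981e+02 -1.0000e-01  9.6300e+00] F [3.9 5.  4.7] gap 0.0243 gf 100.4
edge y [65.8 65.7 65.6 65.5 66.  65.9 65.8 66.3 66.2 66.1 65.9 66.5 66.3] grad [5.3 5.7 8.3 8.  6.4 6.1 4.4 4.3 4.6 4.8 4.6 4.  4. ]
line [476.35236 146.85909] ang 9.42 347 lineY 67.09 edge med 65.9
```

Run:
```python
from meas import *
f=lambda:np.mean([np.array(robot.state()["tcp_pos"])[:2]@Y for _ in range(3)])
t0=f(); b=np.array([.4966,-.0263])
for k in range(1,12):
    p=b+Y*(.1113-.0006*k)
    robot.move_l([p[0],p[1],.050],[180,0,9.45],v=.03); robot.hold(.1)
    m=f(); print(k,round((m-t0)*1e3,2))
    if m-t0<-.0007: break
measure("w16")
```

```text
1 -0.18
2 -0.4
3 -0.68
4 -0.96
w16 46.28 [0.4781 0.0857 0.0504] [-1.7975e+02 -4.0000e-02  9.6800e+00] F [1.8 6.2 6.6] gap 0.0243 gf 100.6
edge y [66.  65.9 65.8 66.3 66.2 66.1 66.  65.9 66.3 66.3 66.1 66.  65.9] grad [6.9 6.4 4.1 4.6 5.  6.2 5.8 4.3 3.9 4.2 4.6 4.5 4.2]
line [475.57828 145.76585] ang 9.59 347 lineY 66.13 edge med 66.0
```

Run:
```python
from h import *
robot.hold(.5); st(); print(robot.job_done())
```

```text
46.83 [0.4781 0.0857 0.0504] [-1.7975e+02 -4.0000e-02  9.6800e+00] F [0.5 5.9 7.5] gap 0.0243 gf 100.6
the job is handed in; nothing more can be done
None
```

The job is handed in at 46.8 s of the allowed 72 s: the ring then the collar are home on the post, and the plate's red line measures 0.1 mm from the riser's edge and within about 0.3° of square, with the gripper still holding the plate flat; the fingertips sit about 33 mm higher than the tool description states, so I used the measured height.

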